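Hang the hook-on cup in the counter bin, snug against its divider

TASK

Pick up the yellow hook-on cup by its black card tab and hook its bent lip over the red-rimmed wall of the white stock bin, at the bin's empty end, so that the cup hangs inside. Then bring it along the rim until it touches the blue divider, and let go so that it hangs upright and snug against the divider. Be gentle: do not force the cup against the bin, do not push the divider out of its place, and leave the other things on the counter alone.

Things in the scene. Friction and masses are not known exactly. Their poses are not given: they have to be found in the camera images.
- cup_center (a point): Yellow hook-on cup, about 110 g, standing on the counter. Site: middle of the cup, 40 mm above its underside; z up, +x from the hook to the open front, y along its width. Open cup 50 (x) x 60 (y) x 66 mm high; its back plate (outer face x = -25 mm) rises to a lip bent over to -x. Hung up, it leans about 2 degrees, as the slot under the lip is wider than the bin's wall.
- cup_slot (a point): Centre of the lip's underside, which comes to rest on the rim: 29.5 mm to -x of and 38 mm above cup_center; same axes. The slot below it, between back plate and leg, is 9 mm wide (x) and runs the cup's full 60 mm width. The leg, 4 mm thick at -x, reaches 16 mm below the lip's underside. The lip is 5 mm thick.
- cup_tab (a point): The cup's grip: black upright card-holder tab on top of the lip, 10 mm thick (cup's x), 40 mm wide (y). This point is 34 mm above cup_slot, right over it; same axes. The tab reaches from 29 mm below this point to 23 mm above it.
- bin: White open stock bin fixed to the counter, 140 (x) x 300 (y) x 100 mm high, walls 6 mm. Origin: centre of its underside; z up, y along. The long wall at -x (outer face x = -70 mm, facing the robot) has a red rim and a red rail sticking out 6 mm at 17 to 53 mm height. A 6 mm blue divider stands across the bin; the -y end is empty, packs stand behind the divider at +y.
- rim_open_end (a point): Top of the bin's red-rimmed wall, mid-thickness, 50 mm from the outside of the empty end: room for the cup. Bin's axes. The red rim is a sprung cap: presses down 1 mm per 3 N, at most 8 mm. The divider's face towards it lies 90 to 180 mm to +y of this point (varies, not reported: see or feel for it), top 18 mm below the rim; it slides along y if pushed with over 8 N.
- terminal: Black card terminal with coloured keys lying loose on the counter, 160 x 78 x 30 mm; origin under its centre. To be left alone.
- stapler: Red stapler, 130 mm long, 42 mm high; origin under its centre. To be left alone.
- penpot: Dark steel pen pot, 76 mm across, 90 mm high; origin under its centre. To be left alone.
Mind the look-alikes: they are no part of the job. Of the things like the part that bears cup_center, leave any that is green, orange or purple; of the rest the smaller one is meant.

How it is judged:
By the outcome, as a careful person would: the job done as asked, in the order asked, and still so for the second after the job is handed in, with the robot touching nothing.
It also fails if it takes over 58 s, if anything falls off the work surface, if the arm or the gripper's body presses on something with over 40 N, if the wrist force passes 120 N, or if a joint passes its speed limit or range.

ROBOT

A 7-joint arm with a two-finger parallel gripper is mounted at the origin on the work surface. World frame = base frame: x ahead of the robot, y to its left, z up, the work surface at z = 0. Lengths are in m, angles in rad, forces in N, time in s.
With the tool pointing down it reaches from about 0.425 to 0.875 m from the base axis. Payload 4.7 kg.
Tool frame: the origin (TCP) lies on the centre line of the jaws, within the pads' length; the fingertips stand ahead of it and the grasp point (between the pads) lies 2 mm behind it (nose_length is the z of the fingertips in the tool frame, in m); z points along the fingers, y is the line along which they close (so a half turn about z gives the same grasp; the last joint's range is limited). The gripper opens to 87 mm and grips with 3 to 60 N. Pads are 19 mm wide; open, the fingers measure 117 mm over their backs; the gripper's body (75 mm by 190 mm) begins 51 mm behind the grasp point.
Start: joints at [-1.323, 0.321, -0.07, 1.45, 0.023, 1.371, -0.057], TCP at [0.151, 0.632, 0.24] pointing down, gripper open.
Joint ranges: [-2.86, 2.86], [-0.3, 2.09], [-1.38, 1.24], [0.06, 2.45], [-1.56, 4.7], [0.09, 2.05], [-2.69, 2.69]. Speed limits (rad/s): [2.57, 2.57, 3.14, 3.14, 3.14, 3.14, 3.14].

INTERFACE

Orientations are given as a rotation vector (axis times angle).
In Python, from bench import * gives the robot as it stands.
- The arm moves only by the tool send_rows, never from a script. Its arguments are lists of equal length, an entry for each row: "xyz": the shift along the tool's x, y, z in mm, a list of three; "dr": the turn, a rotation vector about the tool's x, y, z in rad, a list of three. A call has exactly 10 rows; each row is the pose to reach, as a shift and turn from the pose commanded when the call began, along the tool's axes at that moment; what a row does not reach only later rows make up. A row lasts 1/12 s, in which the tool goes at most 41.7 mm and 7.16 degrees, less where a joint would pass 70% of its speed; a pose out of reach is approached as far as the arm can. A call with a gripper value outside its range is refused whole. "jaw" is the finger opening in mm, from 0 to 87, set as the call begins (left out, the last holds). The fingers move at their own pace and stop on an object; "grip_force" is the grip in N (left out, the last holds). Time passes only in rows, so rows that repeat a pose let the fingers close, or fill a call up. It gives the time, the measured TCP pose, the force, the opening and the grip force at its end, in the units of the state.
- get_state(): the state, without advancing time (a new reading comes with each control period).
- get_image(name): name is "scene" or "top"; returns the picture (480x640x3 uint8, red, green, blue); there is no depth.
- calibration(name): a dict with "vfov" (degrees; the focal length in pixels is half the picture's height over the tangent of half this angle, whatever the lens; pixels are square), "cx", "cy" (the principal point, pixels), "rvec" (rotation vector, rad) and "tvec" (3), from world to camera coordinates, as OpenCV has them. Camera axes: x right, y down, z forward; pixel columns grow to the right and rows downward; lengths in m; the calibration is good to about 2 mm. A picture is of the moment at which its call begins. calibration takes no time and is no camera call.
- close_job(): hands the job in; it is judged then, once.
The state is a dict: "time": time; "joint_positions": joint angles; "qd": joint speeds; "joint_torque": joint torques, N m; "position": TCP position; "tool_rot": TCP orientation; "ft_force": force on the tool from outside, world axes, zero at the start; "torque": the same for the moment, N m; "grip_width": opening from 0.0 (shut) to 1.0 (fully open); "grip_force": force on a finger pad.
Only numpy, scipy, OpenCV 4.12 (cv2) and the standard library are available. Lean on these libraries where they do the work, as an engineer would, in place of code of your own. Each camera call takes 0.05 s, during which the arm holds its last target. There are 200 camera calls.

## Working session

There is one attempt and no reset: what is moved stays moved. The work goes in short steps, Python scripts to look and compute and a tool call to move; the robot and the scene stay as the last step left them, time stands still between calls to the robot, and variables do not carry over. Pictures are saved under pics/ and viewed, at most 10 in all, crops included, and the job is handed in when it is done.

Besides the shell and the picture viewer there is one more tool, called after "Request:" as a command line: name --argument value ..., lists and objects as JSON in quotes. send_rows: Moves the arm, as the interface text tells. Its arguments: {"type":"object","properties":{"xyz":{"type":"array"},"dr":{"type":"array"},"jaw":{"type":"number"},"grip_force":{"type":"number"}},"required":["xyz","dr"]}

```bash
mkdir -p pics
cat > h.py <<'E'
from bench import *
import numpy as np, cv2
from scipy.spatial.transform import Rotation as R
def cam(n):
    c=calibration(n); f=240/np.tan(np.radians(c["vfov"])/2)
    return np.array([[f,0,c["cx"]],[0,f,c["cy"]],[0,0,1]]),R.from_rotvec(c["rvec"]).as_matrix(),np.array(c["tvec"]),c
def at_z(n,u,v,z):
    K,Rm,t,_=cam(n); d=Rm.T@np.linalg.inv(K)@[u,v,1]; o=-Rm.T@t
    return o+d*(z-o[2])/d[2]
def proj(n,p):
    K,Rm,t,_=cam(n); q=K@(Rm@np.array(p)+t); return q[:2]/q[2]
def snap(n,f): 
    im=get_image(n); cv2.imwrite(f,im[:,:,::-1]); return im
E
python3 - <<'E'
from h import *
snap("scene","pics/s0.png");snap("top","pics/t0.png")
for n in("scene","top"):
    c=calibration(n);print(c, -cam(n)[1].T@cam(n)[2])
print(get_state())
E
```

```text
{'vfov': 45.74380541523096, 'cx': 329.51141495858536, 'cy': 237.7570959991417, 'rvec': array([ 2.26254727,  1.15305424, -0.40349801]), 'tvec': array([-0.36596526, -0.29455297,  1.86748451])} [ 1.32999441 -0.48703469  1.30464649]
{'vfov': 57.12098129353724, 'cx': 316.8257941761008, 'cy': 238.36733085366853, 'rvec': array([ 2.00089038, -2.21105277,  0.25182347]), 'tvec': array([0.07230575, 0.55821882, 1.10112899])} [0.30472869 0.04479732 1.19768738]
{'time': 0.1, 'joint_positions': array([-1.32291193,  0.32172927, -0.07009707,  1.45153451,  0.02261447,
        1.37081331, -0.05687833]), 'qd': array([ 4.47514525e-05, -2.05307096e-04,  7.98654925e-04, -1.52640870e-03,
        3.79833156e-04, -5.61251839e-04,  7.20780201e-04]), 'joint_torque': array([-1.50085084e-04, -4.92569268e+01, -4.05847421e-01, -3.13405001e+01,
       -6.42248034e-02,  3.93505138e-02,  6.59288526e-05]), 'position': array([0.15051528, 0.63185705, 0.23859299]), 'tool_rot': array([-3.66281383e-01, -3.12007063e+00,  2.66205458e-03]), 'ft_force': array([ 0.41880788,  0.3586121 , -0.11565721]), 'torque': array([ 0.02028511, -0.03007688, -0.00334909]), 'grip_force': 0.0, 'grip_width': 0.9961454476523275}
```

View pics/s0.png

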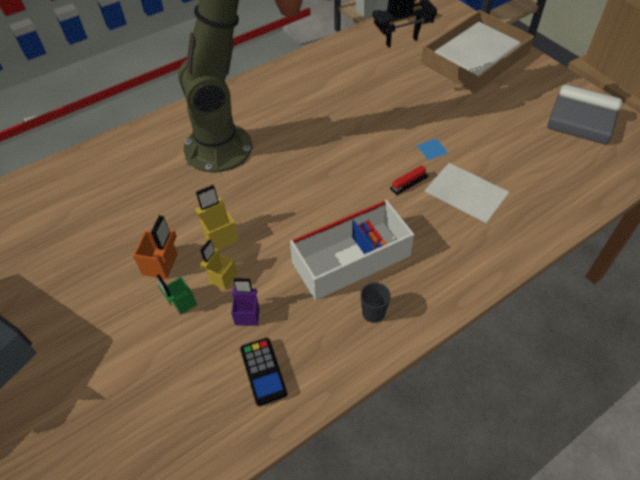

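View pics/t0.png

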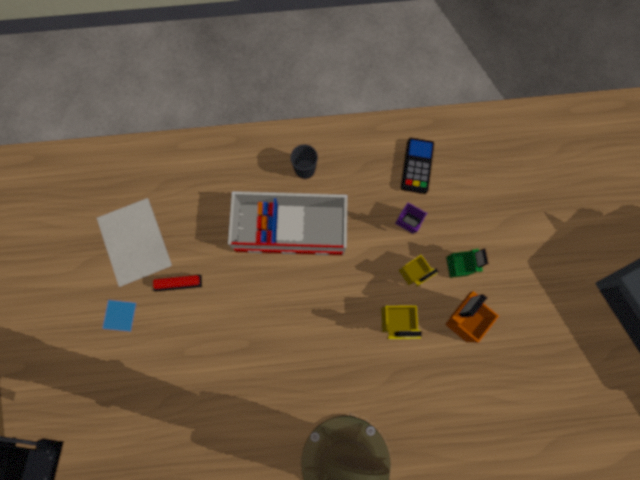

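The things like the cup, in the top picture: orange (472,318), green (467,263) and purple (411,218) are excluded by colour. Of the two yellows, at (403,320) (larger) and (419,270) (smaller), the smaller fits. I'll confirm in an enlarged crop.

Run:
```python
import cv2,numpy as np
t=cv2.imread("pics/t0.png");s=cv2.imread("pics/s0.png")
a=cv2.resize(t[240:350,370:450],None,fx=5,fy=5,interpolation=cv2.INTER_CUBIC)
b=cv2.resize(s[180:290,190:270],None,fx=5,fy=5,interpolation=cv2.INTER_CUBIC)
cv2.imwrite("pics/c0.png",np.hstack([a,b]))
a=cv2.resize(t[185:260,220:355],None,fx=5.5,fy=5.5,interpolation=cv2.INTER_CUBIC)
cv2.imwrite("pics/c1.png",a)
```

```text
(no output)
```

View pics/c0.png

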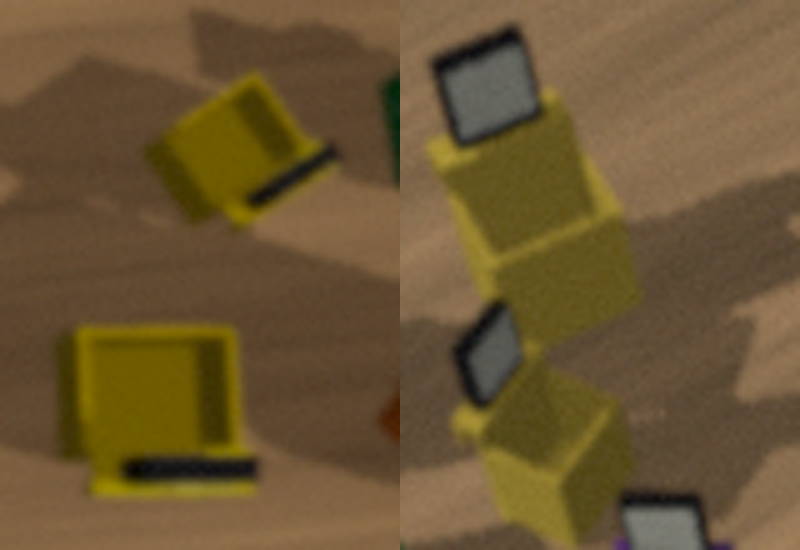

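View pics/c1.png

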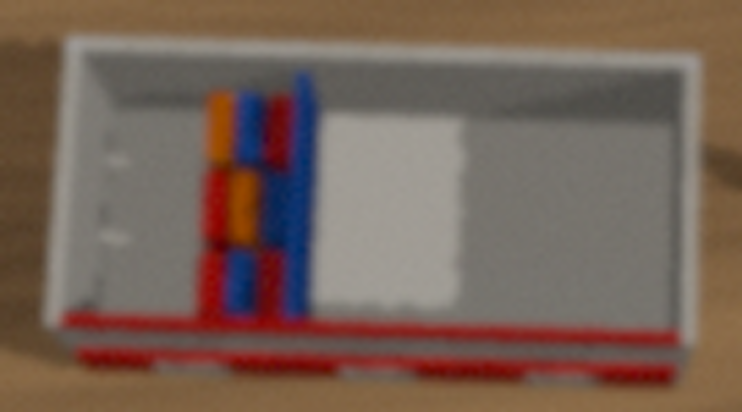

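The crop confirms it: the smaller yellow cup is at top (419,270), its tab running from (419,281) to (438,270) with the open front up-left. The blue divider is at about x = 276 in the top picture and the bin's empty end is on the right (-y). Now I'll fit the poses.

```bash
cat > fit.py <<'E'
from h import *
from scipy.optimize import least_squares
def fit(obs,x0):
    def P(q,p): 
        c,s=np.cos(q[2]),np.sin(q[2]); return [q[0]+c*p[0]-s*p[1],q[1]+s*p[0]+c*p[1],p[2]]
    f=lambda q:np.concatenate([proj(n,P(q,np.array(p)/1e3))-uv for n,p,uv in obs])
    r=least_squares(f,x0); return r.x,r.fun.reshape(-1,2),P
T=lambda u,v:(370+u/5-.4,240+v/5-.4)
S=lambda u,v:(190+(u-400)/5-.4,180+v/5-.4)
B=lambda u,v:(220+u/5.5-.4,185+v/5.5-.4)
E
python3 - <<'E'
from fit import *
# cup coords relative to cup_center xy, z from table
cup=[("scene",(-24.5,20,135),S(455,350)) ,("scene",(-24.5,-20,135),S(500,297)),("scene",(-24.5,20,83),S(483,408)),("scene",(-24.5,-20,83),S(525,365)),
("top",(-29.5,20,135),T(250,203)),("top",(-29.5,-20,135),T(335,150)),("top",(25,-30,66),T(258,75))]
# which scene corner is which: try both
for sgn in (1,-1):
    o=[(n,(p[0],p[1]*(sgn if n=="scene" else 1),p[2]),uv) for n,p,uv in cup]
    q,r,_=fit(o,[.4,-.15,.5]); print("cup",q,np.degrees(q[2]),np.abs(r).max()); print(r.round(1).tolist())
b=[("top",(-70,150,100),B(45,327)),("top",(-70,-150,100),B(694,346)),("top",(70,150,100),B(65,38)),("top",(70,-150,100),B(702,55))]
q,r,P=fit(b,[.5,.1,0]); print("bin",q,np.degrees(q[2]),r.round(1).tolist())
print("rim_open",P(q,np.array([-67,-100,100])/1e3))
for uv in ((306,318),(316,85)):
    w=at_z("top",*B(*uv),.082)-[q[0],q[1],0]; c,s=np.cos(q[2]),np.sin(q[2]); print("div in bin y",-s*w[0]+c*w[1], c*w[0]+s*w[1])
E
```

```text
cup [ 0.45151686 -0.2313001   0.65778894] 37.68853007122852 11.57639595107213
[[9.4, -11.1], [-6.0, 11.6], [7.3, -10.9], [-7.3, 9.6], [6.0, 0.3], [0.4, -0.3], [-4.0, 1.1]]
cup [ 0.45468963 -0.23470787  0.43655083] 25.012520161817122 4.002943485573837
[[2.0, 0.3], [2.3, -0.1], [0.1, 0.4], [0.8, -1.9], [4.0, -1.0], [0.7, 1.3], [0.4, 0.6]]
bin [ 0.61238454  0.08609978 -0.12899935] -7.391118424478025 [[0.2, -0.1], [0.0, -0.2], [0.5, 0.1], [-0.7, 0.3]]
rim_open [np.float64(0.5330770506351614), np.float64(-0.004450325511001885), np.float64(0.1)]
div in bin y 0.031720270635157456 -0.0586582199211678
div in bin y 0.032655360565025784 0.05618663628023342
```

Run:
```python
from fit import *
cup=[("scene",(-24.5,-20,135),S(455,350)) ,("scene",(-24.5,20,135),S(500,297)),("scene",(-24.5,-20,83),S(483,408)),("scene",(-24.5,20,83),S(525,365)),
("top",(-29.5,20,83),T(250,203)),("top",(-29.5,-20,135),T(335,150)),("top",(25,-30,66),T(258,75))]
q,r,P=fit(cup,[.4,-.15,.5]); print("cup",q,np.degrees(q[2]),r.round(1).tolist())
print("tab",P(q,np.array([-29.5,0,112])/1e3))
st=get_state(); M=R.from_rotvec(st["tool_rot"]).as_matrix(); print(M.round(3))
# overlay
t=cv2.imread("pics/t0.png");s=cv2.imread("pics/s0.png")
out=[]
for n,im,(x,y) in(("top",t,(385,225)),("scene",s,(190,225))):
    c=cv2.resize(im[y:y+75,x:x+65],None,fx=6,fy=6,interpolation=cv2.INTER_CUBIC)
    def box(x0,x1,y0,y1,z0,z1,col):
        v=[[(proj(n,P(q,np.array([a,b,h])/1e3))-[x,y]+.5)*6 for a,b in((x0,y0),(x1,y0),(x1,y1),(x0,y1))] for h in(z0,z1)]
        cv2.polylines(c,[np.int32(k) for k in v],True,col,1)
        for k in range(4): cv2.line(c,tuple(map(int,v[0][k])),tuple(map(int,v[1][k])),col,1)
    box(-25,25,-30,30,0,66,(255,255,255)); box(-34.5,-24.5,-20,20,83,135,(0,255,0)); 
    box(-38,-25,-30,30,78,83,(255,0,255))
    out.append(c)
cv2.imwrite("pics/o0.png",np.hstack(out))
```

```text
cup [ 0.45535375 -0.23620836  0.47292996] 27.096890808460522 [[1.6, 1.1], [1.5, 0.5], [-0.2, 1.2], [-0.0, -1.3], [0.2, 1.5], [1.4, 0.5], [0.4, 0.1]]
tab [np.float64(0.4290917410050833), np.float64(-0.24964551291221265), np.float64(0.112)]
[[-0.973  0.232 -0.   ]
 [ 0.232  0.973 -0.002]
 [-0.    -0.002 -1.   ]]
```

View pics/o0.png

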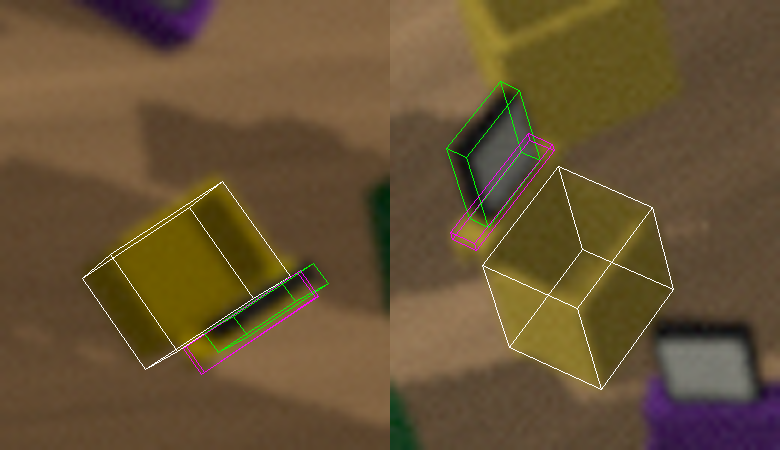

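Run:
```python
from h import *
import bench
print([k for k in dir(bench) if not k.startswith('_')][:40], getattr(bench,'nose_length',None))
def tri(a,b):
    Ps=[]
    for n in("scene","top"):
        K,Rm,t,_=cam(n);Ps.append(K@np.c_[Rm,t])
    X=cv2.triangulatePoints(Ps[0],Ps[1],np.array(a,float),np.array(b,float)).ravel();return X[:3]/X[3]
pts={"bigY":((205,189),(409,334)),"orangeL":((164,218),(484,294)),"orangeR":((155,243),(463,313)),"green":((160,277),(484,258)),"purple":((242,281),(411,220))}
g=np.array([.429,-.25]);d=np.array([np.cos(.473),np.sin(.473)]);e=np.array([-d[1],d[0]])
for k,(a,b) in pts.items():
    X=tri(a,b);r=X[:2]-g;print(k,X.round(3),"along",(r@d).round(3),"across",(r@e).round(3))
```

```text
['MotionError', 'calibration', 'close_job', 'get_image', 'get_state', 'nose_length'] 0.017
bigY [ 0.294 -0.169  0.173] along -0.083 across 0.134
orangeL [ 0.369 -0.319  0.234] along -0.084 across -0.034
orangeR [ 0.324 -0.339  0.097] along -0.134 across -0.031
green [ 0.455 -0.386  0.137] along -0.039 across -0.133
purple [ 0.573 -0.226  0.12 ] along 0.139 across -0.044
```

Run:
```python
import cv2,numpy as np
t=cv2.imread("pics/t0.png");s=cv2.imread("pics/s0.png")
f=lambda i:cv2.resize(i,None,fx=6.5,fy=6.5,interpolation=cv2.INTER_CUBIC)
cv2.imwrite("pics/c2.png",np.hstack([f(t[275:355,440:500]),f(s[205:285,130:190])]))
```

```text
(no output)
```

View pics/c2.png

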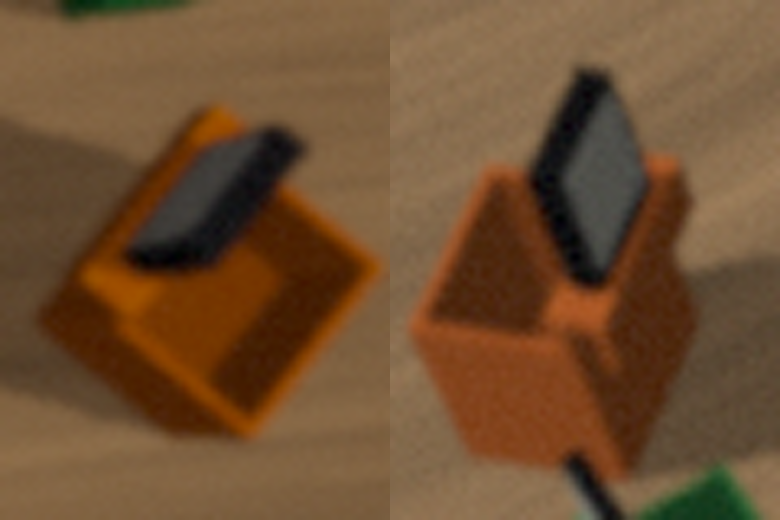

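Run:
```python
from h import *
def tri(a,b):
    Ps=[]
    for n in("scene","top"):
        K,Rm,t,_=cam(n);Ps.append(K@np.c_[Rm,t])
    X=cv2.triangulatePoints(Ps[0],Ps[1],np.array(a,float),np.array(b,float)).ravel();return X[:3]/X[3]
g=np.array([.429,-.25]);d=np.array([np.cos(.473),np.sin(.473)]);e=np.array([-d[1],d[0]])
for a,b in (((153,232.7),(486,297)),((160.8,216),(472,315.5))):
    X=tri(a,b);r=X[:2]-g;print(X.round(3),"along",(r@d).round(3),"across",(r@e).round(3))
# target in tool axes
st=get_state();M=R.from_rotvec(st["tool_rot"]).as_matrix()
y=np.array([np.cos(.473),np.sin(.473),0]);z=np.array([0,0,-1.]);Mt=np.c_[np.cross(y,z),y,z]
for p in ([.45,.25,.3],[.429,-.25,.3],[.429,-.25,.2]):print(1e3*M.T@(np.array(p)-st["position"]))
print(R.from_matrix(M.T@Mt).as_rotvec())
```

```text
[ 0.36  -0.349  0.188] along -0.106 across -0.057
[ 0.322 -0.31   0.188] along -0.122 across -0.005
[-379.78606713 -302.21822454  -60.85571613]
[-475.15630081 -793.48679591  -60.01350509]
[-475.14593813 -793.3173719    39.98635085]
[-1.54272085e-03  8.29073803e-04  8.64075438e-01]
```

Orange's tab (top z about 0.19) lies about 10 mm clear of the gripper body, so I'll grip 5 mm off-centre, away from it. Moving round on an arc at height.

Request:
send_rows --xyz '[[-42,-10,-10],[-85,-25,-20],[-127,-40,-30],[-170,-58,-40],[-212,-76,-50],[-255,-95,-60],[-297,-117,-60],[-340,-140,-60],[-382,-164,-60],[-424,-189,-60]]' --dr '[[0,0,0.04],[0,0,0.08],[0,0,0.12],[0,0,0.16],[0,0,0.2],[0,0,0.24],[0,0,0.28],[0,0,0.32],[0,0,0.36],[0,0,0.4]]' --jaw 64 --grip_force 15

```text
time: 0.93
position: [0.4801, 0.3865, 0.299]
tool_rot: [-0.982, -2.984, -0.0]
ft_force: [0.3, 0.7, 0.1]
grip_width: 0.73
grip_force: 0.0
```

```bash
cat > to.py <<'E'
from h import *
def to(p,yaw):
    """shift mm / rotvec from current pose to TCP p, tool y axis at yaw, tool down"""
    st=get_state();M=R.from_rotvec(st["tool_rot"]).as_matrix()
    y=np.array([np.cos(yaw),np.sin(yaw),0]);z=np.array([0,0,-1.]);Mt=np.c_[np.cross(y,z),y,z]
    print((1e3*M.T@(np.array(p)-st["position"])).round(1),R.from_matrix(M.T@Mt).as_rotvec().round(4))
def s():
    st=get_state();M=R.from_rotvec(st["tool_rot"]).as_matrix()
    print(st["time"],st["position"].round(4),"yaw",np.arctan2(M[1,1],M[0,1]).round(4),"F",st["ft_force"].round(2),"w",st["grip_width"]*87,st["grip_force"])
E
python3 -c "
from to import *
s();to([.58,.0,.3],.473);to([.427,-.2455,.3],.473)"
```

```text
0.9333 [0.4801 0.3865 0.299 ] yaw 0.9352 F [0.35 0.7  0.05] w 63.47730360894577 0.0
[-309.8 -251.7   -1. ] [-0.000e+00 -1.000e-04  4.622e-01]
[-332.4 -540.1   -1. ] [-0.000e+00 -1.000e-04  4.622e-01]
```

Request:
send_rows --xyz '[[-30,-20,0],[-60,-40,0],[-90,-60,0],[-120,-82,0],[-150,-105,0],[-180,-130,0],[-205,-155,0],[-230,-185,0],[-250,-215,0],[-270,-250,0]]' --dr '[[0,0,0.04],[0,0,0.08],[0,0,0.12],[0,0,0.16],[0,0,0.2],[0,0,0.24],[0,0,0.28],[0,0,0.32],[0,0,0.36],[0,0,0.4]]'

```text
time: 1.77
position: [0.5482, 0.0256, 0.2985]
tool_rot: [-1.554, -2.73, 0.0]
ft_force: [0.6, -0.1, -0.0]
grip_width: 0.733
grip_force: 0.0
```

Request:
send_rows --xyz '[[0,0,0],[0,0,0],[0,0,0],[0,0,0],[0,0,0],[0,0,0],[0,0,0],[0,0,0],[0,0,0],[0,0,0]]' --dr '[[0,0,0],[0,0,0],[0,0,0],[0,0,0],[0,0,0],[0,0,0],[0,0,0],[0,0,0],[0,0,0],[0,0,0]]'

```text
time: 2.6
position: [0.5484, 0.0268, 0.2991]
tool_rot: [1.552, 2.731, 0.0]
ft_force: [-0.8, 0.4, -0.4]
grip_width: 0.736
grip_force: 0.0
```

```bash
python3 -c "
from to import *
s();to([.427,-.2455,.3],.473)"
```

```text
2.6 [0.5484 0.0268 0.2991] yaw 0.5372 F [-0.82  0.36 -0.42] w 64.02667020624217 0.0
[-171.8 -243.7   -0.9] [0.     0.     0.0642]
```

Request:
send_rows --xyz '[[-22,-32,0],[-43,-63,0],[-65,-93,0],[-87,-123,0],[-108,-153,0],[-130,-184,0],[-151,-214,0],[-172,-244,0],[-172,-244,20],[-172,-244,40]]' --dr '[[0,0,0.008],[0,0,0.016],[0,0,0.024],[0,0,0.032],[0,0,0.04],[0,0,0.048],[0,0,0.056],[0,0,0.064],[0,0,0.064],[0,0,0.064]]'

```text
time: 3.43
position: [0.4261, -0.2492, 0.2601]
tool_rot: [1.645, 2.672, 0.003]
ft_force: [-0.1, 1.5, -0.3]
grip_width: 0.731
grip_force: 0.0
```

Request:
send_rows --xyz '[[0,0,0],[0,0,0],[0,0,0],[0,0,0],[0,0,0],[0,0,0],[0,0,0],[0,0,0],[0,0,0],[0,0,0]]' --dr '[[0,0,0],[0,0,0],[0,0,0],[0,0,0],[0,0,0],[0,0,0],[0,0,0],[0,0,0],[0,0,0],[0,0,0]]'

```text
time: 4.27
position: [0.4268, -0.2459, 0.2591]
tool_rot: [1.639, 2.68, 0.0]
ft_force: [0.4, 0.7, 0.1]
grip_width: 0.741
grip_force: 0.0
```

```bash
python3 -c "
from to import *
s();to([.427,-.2455,.116],.473)
a=snap('scene','pics/s1.png')[190:290,140:240];b=snap('top','pics/t1.png')[235:335,385:485]
f=lambda i:cv2.resize(i,None,fx=4,fy=4,interpolation=cv2.INTER_CUBIC)
cv2.imwrite('pics/c3.png',np.hstack([f(a),f(b)])[:,:,::-1])"
```

```text
4.2667 [ 0.4268 -0.2459  0.2591] yaw 0.473 F [0.42 0.65 0.15] w 64.43327618466112 0.0
[  0.2   0.4 143.1] [ 0.0001 -0.0001  0.    ]
```

View pics/c3.png

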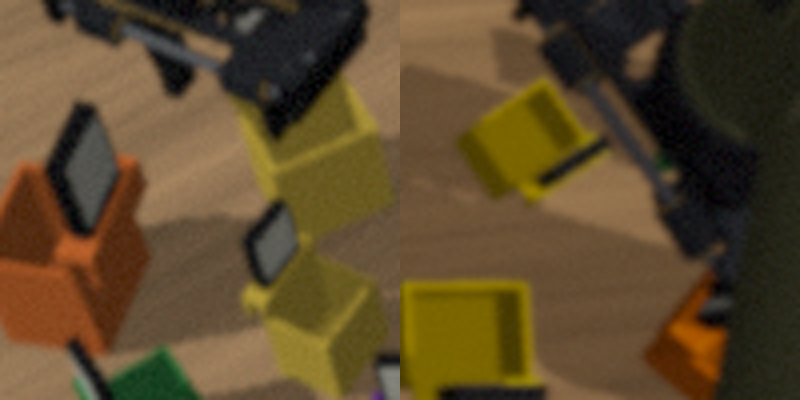

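The picture shows the jaws' closing line across the tab (top crop, fingers from (545,45) to (690,240), tab (540,190)–(605,145): perpendicular). The orange tab is clear; descending.

Request:
send_rows --xyz '[[0,0,18],[0,0,36],[0,0,54],[0,0,70],[0,0,85],[0,0,100],[0,0,113],[0,0,125],[0,0,134],[0,0,141]]' --dr '[[0,0,0],[0,0,0],[0,0,0],[0,0,0],[0,0,0],[0,0,0],[0,0,0],[0,0,0],[0,0,0],[0,0,0]]'

```text
time: 5.2
position: [0.4265, -0.2458, 0.1173]
tool_rot: [-1.639, -2.679, 0.0]
ft_force: [-0.4, -0.1, -0.3]
grip_width: 0.735
grip_force: 0.0
```

Request:
send_rows --xyz '[[0,0,0],[0,0,0],[0,0,0],[0,0,0],[0,0,0],[0,0,0],[0,0,0],[0,0,0],[0,0,0],[0,0,0]]' --dr '[[0,0,0],[0,0,0],[0,0,0],[0,0,0],[0,0,0],[0,0,0],[0,0,0],[0,0,0],[0,0,0],[0,0,0]]' --jaw 0 --grip_force 20

```text
time: 6.03
position: [0.4272, -0.2458, 0.1183]
tool_rot: [1.639, 2.68, 0.001]
ft_force: [1.7, 1.0, -0.1]
grip_width: 0.111
grip_force: 19.9
```

Request:
send_rows --xyz '[[0,0,0],[0,0,0],[0,0,0],[0,0,0],[0,0,0],[0,0,0],[0,0,0],[0,0,-1],[0,0,-2],[0,0,-3]]' --dr '[[0,0,0],[0,0,0],[0,0,0],[0,0,0],[0,0,0],[0,0,0],[0,0,0],[0,0,0],[0,0,0],[0,0,0]]'

```text
time: 6.87
position: [0.426, -0.2459, 0.1207]
tool_rot: [-1.639, -2.679, 0.001]
ft_force: [0.2, -0.2, -0.8]
grip_width: 0.116
grip_force: 19.9
```

Gripped, opening 10 mm. Lifting straight up.

Request:
send_rows --xyz '[[0,0,-10],[0,0,-22],[0,0,-36],[0,0,-52],[0,0,-70],[0,0,-88],[0,0,-105],[0,0,-120],[0,0,-132],[0,0,-140]]' --dr '[[0,0,0],[0,0,0],[0,0,0],[0,0,0],[0,0,0],[0,0,0],[0,0,0],[0,0,0],[0,0,0],[0,0,0]]'

```text
time: 7.7
position: [0.4269, -0.2463, 0.2629]
tool_rot: [1.639, 2.679, 0.001]
ft_force: [0.1, -0.0, -1.6]
grip_width: 0.113
grip_force: 20.0
```

```bash
python3 -c "
from to import *
s()
c,n=np.cos(-.129),np.sin(-.129)
ex=np.array([c,n,0]);ey=np.array([-n,c,0])
p=np.array([.5331,-.0045,.262])+.010*ex+.005*ey
print(p);to(p,-.129)"
```

```text
7.7 [ 0.4269 -0.2463  0.2629] yaw 0.4727 F [ 0.15 -0.   -1.56] w 9.831928929049242 19.964625116845127
[ 0.54366012 -0.00082797  0.262     ]
[165.4 215.7   1. ] [1.700e-03 6.000e-04 6.017e-01]
```

Request:
send_rows --xyz '[[12,15,0],[29,38,0],[48,62,0],[68,89,0],[88,115,0],[108,141,0],[127,166,0],[144,188,0],[157,205,0],[165.4,215.7,0]]' --dr '[[0,0,0.04],[0,0,0.1],[0,0,0.17],[0,0,0.24],[0,0,0.32],[0,0,0.39],[0,0,0.46],[0,0,0.52],[0,0,0.57],[0,0,0.602]]'

```text
time: 8.53
position: [0.5438, 0.0029, 0.2605]
tool_rot: [-2.358, -2.074, 0.001]
ft_force: [0.2, -0.9, -1.5]
grip_width: 0.113
grip_force: 20.0
```

Request:
send_rows --xyz '[[0,0,0],[0,0,0],[0,0,0],[0,0,0],[0,0,3],[0,0,6],[0,0,9],[0,0,12],[0,0,15],[0,0,15]]' --dr '[[0,0,0],[0,0,0],[0,0,0],[0,0,0],[0,0,0],[0,0,0],[0,0,0],[0,0,0],[0,0,0],[0,0,0]]'

```text
time: 9.37
position: [0.5429, -0.0004, 0.2453]
tool_rot: [-2.359, -2.073, 0.002]
ft_force: [0.3, -0.1, -0.9]
grip_width: 0.112
grip_force: 20.0
```

```bash
python3 -c "
from to import *
s()
a=snap('scene','pics/s2.png')[180:300,260:420];b=snap('top','pics/t2.png')[180:280,220:353]
f=lambda i,k:cv2.resize(i,(400,300),interpolation=cv2.INTER_CUBIC)
cv2.imwrite('pics/c4.png',np.hstack([f(a,0),f(b,0)])[:,:,::-1])
c,n=np.cos(-.129),np.sin(-.129)
ex=np.array([c,n,0]);ey=np.array([-n,c,0])
p=np.array([.5331,-.0045,.170])+.010*ex+.005*ey
to(p,-.129)"
```

```text
9.3667 [ 5.429e-01 -4.000e-04  2.453e-01] yaw -0.1289 F [ 0.3  -0.11 -0.9 ] w 9.723238541565909 19.965383166563697
[-0.4  0.4 76. ] [-0.0003  0.0001  0.0001]
```

View pics/c4.png

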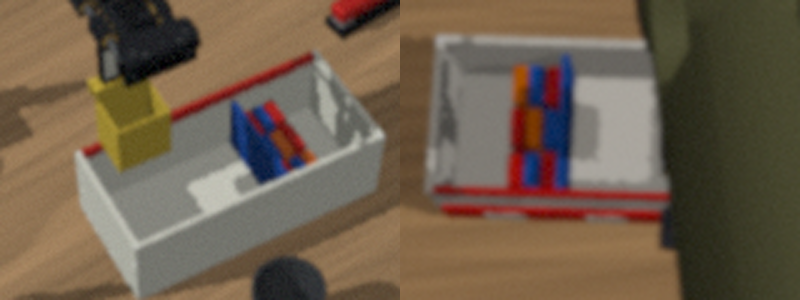

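The scene crop shows the cup above the bin's empty end (crop (130,130)), behind the red rim, with the divider at (250,140) well away. Lowering in.

Request:
send_rows --xyz '[[0,0,4],[0,0,8],[0,0,12],[0,0,16],[0,0,20],[0,0,24],[0,0,27],[0,0,30],[0,0,33],[0,0,35]]' --dr '[[0,0,0],[0,0,0],[0,0,0],[0,0,0],[0,0,0],[0,0,0],[0,0,0],[0,0,0],[0,0,0],[0,0,0]]'

```text
time: 10.3
position: [0.5433, -0.0004, 0.2108]
tool_rot: [-2.36, -2.074, 0.0]
ft_force: [-0.6, 0.2, -2.4]
grip_width: 0.108
grip_force: 20.0
```

Request:
send_rows --xyz '[[0,0,4],[0,0,8],[0,0,13],[0,0,18],[0,0,23],[0,0,28],[0,0,32],[0,0,36],[0,0,39],[0,0,40]]' --dr '[[0,0,0],[0,0,0],[0,0,0],[0,0,0],[0,0,0],[0,0,0],[0,0,0],[0,0,0],[0,0,0],[0,0,0]]'

```text
time: 11.13
position: [0.5432, -0.0004, 0.1705]
tool_rot: [-2.36, -2.073, 0.001]
ft_force: [0.2, 1.0, -1.1]
grip_width: 0.115
grip_force: 20.0
```

Request:
send_rows --xyz '[[0,-0.5,0],[0,-1,0],[0,-1.5,0],[0,-2,0],[0,-2.5,0],[0,-3,0],[0,-3.5,0],[0,-4,0],[0,-4.5,0],[0,-5,0]]' --dr '[[0,0,0],[0,0,0],[0,0,0],[0,0,0],[0,0,0],[0,0,0],[0,0,0],[0,0,0],[0,0,0],[0,0,0]]'

```text
time: 11.97
position: [0.5384, 0.0002, 0.1711]
tool_rot: [-2.36, -2.074, -0.0]
ft_force: [0.9, 0.7, -0.2]
grip_width: 0.116
grip_force: 20.0
```

Request:
send_rows --xyz '[[0,-0.3,0],[0,-0.6,0],[0,-0.9,0],[0,-1.2,0],[0,-1.5,0],[0,-1.8,0],[0,-2.1,0],[0,-2.4,0],[0,-2.7,0],[0,-3,0]]' --dr '[[0,0,0],[0,0,0],[0,0,0],[0,0,0],[0,0,0],[0,0,0],[0,0,0],[0,0,0],[0,0,0],[0,0,0]]'

```text
time: 12.8
position: [0.5355, 0.0006, 0.1711]
tool_rot: [-2.36, -2.074, -0.0]
ft_force: [0.5, 0.9, -0.7]
grip_width: 0.109
grip_force: 20.0
```

Request:
send_rows --xyz '[[0,-0.2,0],[0,-0.4,0],[0,-0.6,0],[0,-0.8,0],[0,-1,0],[0,-1.2,0],[0,-1.4,0],[0,-1.6,0],[0,-1.8,0],[0,-2,0]]' --dr '[[0,0,0],[0,0,0],[0,0,0],[0,0,0],[0,0,0],[0,0,0],[0,0,0],[0,0,0],[0,0,0],[0,0,0]]'

```text
time: 13.63
position: [0.5335, 0.0009, 0.1712]
tool_rot: [-2.36, -2.074, -0.0]
ft_force: [-0.3, -0.0, -1.0]
grip_width: 0.113
grip_force: 20.0
```

Request:
send_rows --xyz '[[0,-0.1,0],[0,-0.2,0],[0,-0.3,0],[0,-0.4,0],[0,-0.5,0],[0,-0.6,0],[0,-0.7,0],[0,-0.8,0],[0,-0.9,0],[0,-1,0]]' --dr '[[0,0,0],[0,0,0],[0,0,0],[0,0,0],[0,0,0],[0,0,0],[0,0,0],[0,0,0],[0,0,0],[0,0,0]]'

```text
time: 14.47
position: [0.5329, 0.001, 0.1713]
tool_rot: [2.36, 2.073, 0.001]
ft_force: [1.7, -0.3, -0.8]
grip_width: 0.113
grip_force: 20.0
```

Request:
send_rows --xyz '[[0,-0.1,0],[0,-0.2,0],[0,-0.3,0],[0,-0.4,0],[0,-0.5,0],[0,-0.6,0],[0,-0.7,0],[0,-0.8,0],[0,-0.8,0],[0,-0.8,0]]' --dr '[[0,0,0],[0,0,0],[0,0,0],[0,0,0],[0,0,0],[0,0,0],[0,0,0],[0,0,0],[0,0,0],[0,0,0]]'

```text
time: 15.3
position: [0.5322, 0.0011, 0.1713]
tool_rot: [2.359, 2.073, 0.001]
ft_force: [4.9, -1.3, -2.9]
grip_width: 0.113
grip_force: 20.0
```

```bash
python3 -c "
from to import *
s()"
```

```text
15.3 [0.5322 0.0011 0.1713] yaw -0.129 F [ 4.89 -1.26 -2.91] w 9.800988335090953 20.015500131994486
```

Contact with the wall felt (4.9 N). Backing off so the slot is centred on it, then lowering.

Request:
send_rows --xyz '[[0,1,0],[0,2,0],[0,3.1,0],[0,3.1,0],[0,3.1,2],[0,3.1,4],[0,3.1,6],[0,3.1,8],[0,3.1,10],[0,3.1,10]]' --dr '[[0,0,0],[0,0,0],[0,0,0],[0,0,0],[0,0,0],[0,0,0],[0,0,0],[0,0,0],[0,0,0],[0,0,0]]'

```text
time: 16.13
position: [0.5343, 0.0007, 0.1605]
tool_rot: [-2.359, -2.073, 0.001]
ft_force: [-0.5, -0.5, -1.8]
grip_width: 0.111
grip_force: 20.0
```

Request:
send_rows --xyz '[[0,0,1],[0,0,2],[0,0,3],[0,0,4],[0,0,5],[0,0,6],[0,0,7],[0,0,8],[0,0,8],[0,0,8]]' --dr '[[0,0,0],[0,0,0],[0,0,0],[0,0,0],[0,0,0],[0,0,0],[0,0,0],[0,0,0],[0,0,0],[0,0,0]]'

```text
time: 16.97
position: [0.5347, 0.0007, 0.1531]
tool_rot: [-2.36, -2.074, 0.0]
ft_force: [-0.4, -0.8, -2.2]
grip_width: 0.117
grip_force: 20.0
```

Request:
send_rows --xyz '[[0,0,1],[0,0,2],[0,0,3],[0,0,4],[0,0,5],[0,0,5],[0,0,5],[0,0,5],[0,0,5],[0,0,5]]' --dr '[[0,0,0],[0,0,0],[0,0,0],[0,0,0],[0,0,0],[0,0,0],[0,0,0],[0,0,0],[0,0,0],[0,0,0]]'

```text
time: 17.8
position: [0.5348, 0.0007, 0.1482]
tool_rot: [2.36, 2.074, 0.0]
ft_force: [0.5, 0.3, -1.1]
grip_width: 0.112
grip_force: 20.0
```

Request:
send_rows --xyz '[[0,0,0.5],[0,0,1],[0,0,1.5],[0,0,2],[0,0,2.5],[0,0,3],[0,0,3.5],[0,0,4],[0,0,4],[0,0,4]]' --dr '[[0,0,0],[0,0,0],[0,0,0],[0,0,0],[0,0,0],[0,0,0],[0,0,0],[0,0,0],[0,0,0],[0,0,0]]'

```text
time: 18.63
position: [0.5348, 0.0007, 0.1441]
tool_rot: [-2.36, -2.074, 0.0]
ft_force: [-1.1, 1.2, -1.8]
grip_width: 0.117
grip_force: 20.0
```

```bash
python3 -c "
from to import *
s()"
```

```text
18.6333 [0.5348 0.0007 0.1441] yaw -0.129 F [-1.05  1.17 -1.84] w 10.143353975218274 19.964950708381366
```

Request:
send_rows --xyz '[[0,0,0.3],[0,0,0.6],[0,0,0.9],[0,0,1.2],[0,0,1.5],[0,0,1.8],[0,0,2.1],[0,0,2.4],[0,0,2.7],[0,0,3]]' --dr '[[0,0,0],[0,0,0],[0,0,0],[0,0,0],[0,0,0],[0,0,0],[0,0,0],[0,0,0],[0,0,0],[0,0,0]]'

```text
time: 19.47
position: [0.5348, 0.0007, 0.1411]
tool_rot: [2.36, 2.074, 0.0]
ft_force: [-0.9, -0.5, -1.2]
grip_width: 0.113
grip_force: 20.0
```

Request:
send_rows --xyz '[[0,0,0.2],[0,0,0.4],[0,0,0.6],[0,0,0.8],[0,0,1],[0,0,1.2],[0,0,1.4],[0,0,1.5],[0,0,1.5],[0,0,1.5]]' --dr '[[0,0,0],[0,0,0],[0,0,0],[0,0,0],[0,0,0],[0,0,0],[0,0,0],[0,0,0],[0,0,0],[0,0,0]]'

```text
time: 20.3
position: [0.5348, 0.0007, 0.1398]
tool_rot: [2.36, 2.074, 0.0]
ft_force: [-0.8, -0.8, 0.2]
grip_width: 0.115
grip_force: 20.0
```

```bash
python3 -c "
from to import *
s()"
```

```text
20.3 [0.5348 0.0007 0.1398] yaw -0.129 F [-0.83 -0.84  0.24] w 10.010622567557313 19.968402235535905
```

Seated lightly on the rim. Sliding along the rim (+tool x) towards the divider, with about 100 mm expected.

Request:
send_rows --xyz '[[3,0,0],[7,0,0],[11,0,0],[15,0,0],[20,0,0],[25,0,0],[30,0,0],[35,0,0],[39,0,0],[40,0,0]]' --dr '[[0,0,0],[0,0,0],[0,0,0],[0,0,0],[0,0,0],[0,0,0],[0,0,0],[0,0,0],[0,0,0],[0,0,0]]'

```text
time: 21.13
position: [0.54, 0.0415, 0.1396]
tool_rot: [-2.359, -2.075, -0.0]
ft_force: [-0.8, -1.8, 0.5]
grip_width: 0.113
grip_force: 20.0
```

Request:
send_rows --xyz '[[4,0,0],[8,0,0],[13,0,0],[18,0,0],[23,0,0],[28,0,0],[33,0,0],[37,0,0],[41,0,0],[43,0,0]]' --dr '[[0,0,0],[0,0,0],[0,0,0],[0,0,0],[0,0,0],[0,0,0],[0,0,0],[0,0,0],[0,0,0],[0,0,0]]'

```text
time: 21.97
position: [0.5455, 0.0838, 0.1396]
tool_rot: [-2.359, -2.074, -0.0]
ft_force: [-0.8, -0.7, 0.5]
grip_width: 0.109
grip_force: 20.0
```

```bash
python3 -c "
from to import *
s()
a=snap('scene','pics/s3.png')[190:270,300:407]
cv2.imwrite('pics/c5.png',cv2.resize(a,(800,600),interpolation=cv2.INTER_CUBIC)[:,:,::-1])"
```

```text
21.9667 [0.5455 0.0838 0.1396] yaw -0.1283 F [-0.76 -0.69  0.49] w 9.51710857949013 19.96552417986095
```

View pics/c5.png

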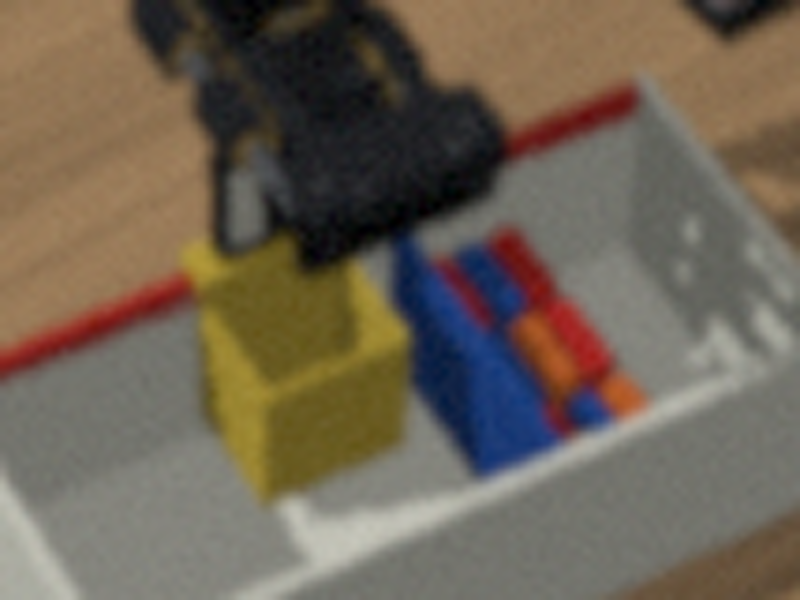

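The cup hangs on the rim at crop (300,370), with the divider's near edge still some 15–20 mm to its right at (405,290). Closing the gap in smaller steps.

Request:
send_rows --xyz '[[1,0,0],[2,0,0],[3,0,0],[4,0,0],[5,0,0],[6,0,0],[7,0,0],[8,0,0],[9,0,0],[10,0,0]]' --dr '[[0,0,0],[0,0,0],[0,0,0],[0,0,0],[0,0,0],[0,0,0],[0,0,0],[0,0,0],[0,0,0],[0,0,0]]'

```text
time: 22.85
position: [0.5468, 0.093, 0.1396]
tool_rot: [-2.36, -2.074, -0.0]
ft_force: [0.7, -1.4, 0.1]
grip_width: 0.118
grip_force: 20.0
```

Request:
send_rows --xyz '[[0.3,0,0],[0.6,0,0],[0.9,0,0],[1.2,0,0],[1.5,0,0],[1.8,0,0],[2.1,0,0],[2.4,0,0],[2.7,0,0],[3,0,0]]' --dr '[[0,0,0],[0,0,0],[0,0,0],[0,0,0],[0,0,0],[0,0,0],[0,0,0],[0,0,0],[0,0,0],[0,0,0]]'

```text
time: 23.68
position: [0.5471, 0.096, 0.1396]
tool_rot: [-2.36, -2.074, -0.0]
ft_force: [-0.4, -1.5, 0.1]
grip_width: 0.112
grip_force: 20.0
```

```bash
python3 -c "
from to import *
s()"
```

```text
23.6833 [0.5471 0.096  0.1396] yaw -0.129 F [-0.44 -1.5   0.1 ] w 9.710208398330854 19.965355137828737
```

Request:
send_rows --xyz '[[0.2,0,0],[0.4,0,0],[0.6,0,0],[0.8,0,0],[1,0,0],[1.2,0,0],[1.4,0,0],[1.6,0,0],[1.8,0,0],[2,0,0]]' --dr '[[0,0,0],[0,0,0],[0,0,0],[0,0,0],[0,0,0],[0,0,0],[0,0,0],[0,0,0],[0,0,0],[0,0,0]]'

```text
time: 24.52
position: [0.5474, 0.0979, 0.1396]
tool_rot: [2.36, 2.074, 0.0]
ft_force: [-0.6, -0.1, -0.1]
grip_width: 0.11
grip_force: 20.0
```

```bash
python3 -c "
from to import *
s()"
```

```text
24.5167 [0.5474 0.0979 0.1396] yaw -0.129 F [-0.64 -0.14 -0.07] w 9.60539030036655 19.96534738544142
```

Request:
send_rows --xyz '[[0.2,0,0],[0.4,0,0],[0.6,0,0],[0.8,0,0],[1,0,0],[1.2,0,0],[1.4,0,0],[1.6,0,0],[1.8,0,0],[2,0,0]]' --dr '[[0,0,0],[0,0,0],[0,0,0],[0,0,0],[0,0,0],[0,0,0],[0,0,0],[0,0,0],[0,0,0],[0,0,0]]'

```text
time: 25.35
position: [0.5477, 0.0999, 0.1397]
tool_rot: [2.36, 2.074, 0.0]
ft_force: [-1.1, -0.8, -0.1]
grip_width: 0.116
grip_force: 20.0
```

```bash
python3 -c "
from to import *
s()"
```

```text
25.35 [0.5477 0.0999 0.1397] yaw -0.129 F [-1.12 -0.78 -0.08] w 10.089353820961325 19.965112146455795
```

Request:
send_rows --xyz '[[0.2,0,0],[0.4,0,0],[0.6,0,0],[0.8,0,0],[1,0,0],[1.2,0,0],[1.4,0,0],[1.6,0,0],[1.8,0,0],[2,0,0]]' --dr '[[0,0,0],[0,0,0],[0,0,0],[0,0,0],[0,0,0],[0,0,0],[0,0,0],[0,0,0],[0,0,0],[0,0,0]]'

```text
time: 26.18
position: [0.5479, 0.1019, 0.1397]
tool_rot: [-2.36, -2.074, -0.0]
ft_force: [0.6, -2.0, 0.1]
grip_width: 0.115
grip_force: 20.0
```

```bash
python3 -c "
from to import *
s()"
```

```text
26.1833 [0.5479 0.1019 0.1397] yaw -0.129 F [ 0.61 -1.95  0.06] w 9.997096928065549 19.96530042059021
```

Request:
send_rows --xyz '[[0.2,0,0],[0.4,0,0],[0.6,0,0],[0.8,0,0],[1,0,0],[1,0,0],[1,0,0],[1,0,0],[1,0,0],[1,0,0]]' --dr '[[0,0,0],[0,0,0],[0,0,0],[0,0,0],[0,0,0],[0,0,0],[0,0,0],[0,0,0],[0,0,0],[0,0,0]]'

```text
time: 27.02
position: [0.548, 0.1029, 0.1397]
tool_rot: [-2.36, -2.074, -0.0]
ft_force: [-0.4, -0.5, 0.3]
grip_width: 0.111
grip_force: 20.0
```

```bash
python3 -c "
from to import *
s()"
```

```text
27.0167 [0.548  0.1029 0.1397] yaw -0.129 F [-0.44 -0.5   0.27] w 9.650157593386066 19.965249829692766
```

Request:
send_rows --xyz '[[0.2,0,0],[0.4,0,0],[0.6,0,0],[0.8,0,0],[1,0,0],[1.2,0,0],[1.4,0,0],[1.5,0,0],[1.5,0,0],[1.5,0,0]]' --dr '[[0,0,0],[0,0,0],[0,0,0],[0,0,0],[0,0,0],[0,0,0],[0,0,0],[0,0,0],[0,0,0],[0,0,0]]'

```text
time: 27.85
position: [0.5482, 0.1044, 0.1397]
tool_rot: [-2.36, -2.074, -0.0]
ft_force: [0.2, -0.6, 0.1]
grip_width: 0.115
grip_force: 20.0
```

```bash
python3 -c "
from to import *
s()"
```

```text
27.85 [0.5482 0.1044 0.1397] yaw -0.129 F [ 0.17 -0.57  0.13] w 9.991752991337432 19.96512169658672
```

Request:
send_rows --xyz '[[0.2,0,0],[0.4,0,0],[0.6,0,0],[0.8,0,0],[1,0,0],[1.2,0,0],[1.4,0,0],[1.5,0,0],[1.5,0,0],[1.5,0,0]]' --dr '[[0,0,0],[0,0,0],[0,0,0],[0,0,0],[0,0,0],[0,0,0],[0,0,0],[0,0,0],[0,0,0],[0,0,0]]'

```text
time: 28.68
position: [0.5483, 0.1048, 0.1397]
tool_rot: [2.36, 2.072, -0.002]
ft_force: [-2.3, -5.2, 2.6]
grip_width: 0.112
grip_force: 20.0
```

```bash
python3 -c "
from to import *
s()"
```

```text
28.6833 [0.5483 0.1048 0.1397] yaw -0.1297 F [-2.33 -5.17  2.61] w 9.703511965136624 19.96575661789393
```

Contact with the divider felt at 5 N. Easing off to a light touch, then releasing.

Request:
send_rows --xyz '[[-0.2,0,0],[-0.4,0,0],[-0.6,0,0.2],[-0.6,0,0.4],[-0.6,0,0.5],[-0.6,0,0.5],[-0.6,0,0.5],[-0.6,0,0.5],[-0.6,0,0.5],[-0.6,0,0.5]]' --dr '[[0,0,0],[0,0,0],[0,0,0],[0,0,0],[0,0,0],[0,0,0],[0,0,0],[0,0,0],[0,0,0],[0,0,0]]'

```text
time: 29.52
position: [0.5483, 0.1047, 0.1394]
tool_rot: [2.36, 2.073, -0.001]
ft_force: [-2.7, -5.3, 4.0]
grip_width: 0.109
grip_force: 20.0
```

```bash
python3 -c "
from to import *
s()"
```

```text
29.5167 [0.5483 0.1047 0.1394] yaw -0.1294 F [-2.66 -5.27  4.  ] w 9.500493831440243 19.966085617197677
```

Request:
send_rows --xyz '[[-0.2,0,0],[-0.4,0,0],[-0.6,0,0],[-0.6,0,0],[-0.6,0,0],[-0.6,0,0],[-0.6,0,0],[-0.6,0,0],[-0.6,0,0],[-0.6,0,0]]' --dr '[[0,0,0],[0,0,0],[0,0,0],[0,0,0],[0,0,0],[0,0,0],[0,0,0],[0,0,0],[0,0,0],[0,0,0]]'

```text
time: 30.35
position: [0.5483, 0.1047, 0.1392]
tool_rot: [-2.36, -2.074, -0.0]
ft_force: [-2.2, -4.2, 5.3]
grip_width: 0.114
grip_force: 20.0
```

```bash
python3 -c "
from to import *
s()"
```

```text
30.35 [0.5483 0.1047 0.1392] yaw -0.1289 F [-2.23 -4.17  5.32] w 9.893599563653819 19.96689660649281
```

Request:
send_rows --xyz '[[0,0,-0.3],[0,0,-0.6],[-0.2,0,-0.8],[-0.4,0,-0.8],[-0.4,0,-0.8],[-0.4,0,-0.8],[-0.4,0,-0.8],[-0.4,0,-0.8],[-0.4,0,-0.8],[-0.4,0,-0.8]]' --dr '[[0,0,0],[0,0,0],[0,0,0],[0,0,0],[0,0,0],[0,0,0],[0,0,0],[0,0,0],[0,0,0],[0,0,0]]'

```text
time: 31.18
position: [0.5482, 0.1046, 0.1399]
tool_rot: [-2.36, -2.074, -0.001]
ft_force: [0.4, -0.9, -1.3]
grip_width: 0.112
grip_force: 20.0
```

```bash
python3 -c "
from to import *
s()"
```

```text
31.1833 [0.5482 0.1046 0.1399] yaw -0.1288 F [ 0.41 -0.94 -1.34] w 9.781539138606512 19.96830838441383
```

Light touch now. Releasing.

Request:
send_rows --xyz '[[0,0,0],[0,0,0],[0,0,0],[0,0,0],[0,0,0],[0,0,0],[0,0,0],[0,0,0],[0,0,0],[0,0,0]]' --dr '[[0,0,0],[0,0,0],[0,0,0],[0,0,0],[0,0,0],[0,0,0],[0,0,0],[0,0,0],[0,0,0],[0,0,0]]' --jaw 44

```text
time: 32.02
position: [0.5482, 0.1043, 0.1399]
tool_rot: [-2.36, -2.074, -0.0]
ft_force: [-0.0, 0.4, 0.2]
grip_width: 0.51
grip_force: 0.0
```

Request:
send_rows --xyz '[[0,0,-5],[0,0,-12],[0,0,-22],[0,0,-35],[0,0,-50],[0,0,-67],[0,0,-85],[0,0,-100],[0,0,-112],[0,0,-120]]' --dr '[[0,0,0],[0,0,0],[0,0,0],[0,0,0],[0,0,0],[0,0,0],[0,0,0],[0,0,0],[0,0,0],[0,0,0]]'

```text
time: 32.85
position: [0.5489, 0.1043, 0.2624]
tool_rot: [2.359, 2.073, 0.004]
ft_force: [0.1, 0.3, 1.1]
grip_width: 0.5
grip_force: 0.0
```

Request:
send_rows --xyz '[[0,-25,0],[0,-50,0],[0,-75,0],[0,-90,0],[0,-100,0],[0,-100,0],[0,-100,0],[0,-100,0],[0,-100,0],[0,-100,0]]' --dr '[[0,0,0],[0,0,0],[0,0,0],[0,0,0],[0,0,0],[0,0,0],[0,0,0],[0,0,0],[0,0,0],[0,0,0]]'

```text
time: 33.68
position: [0.4497, 0.1168, 0.2598]
tool_rot: [2.361, 2.072, -0.001]
ft_force: [-0.7, 0.4, -0.3]
grip_width: 0.505
grip_force: 0.0
```

```bash
python3 -c "
from to import *
s()
f=lambda i:cv2.resize(i,(400,400),interpolation=cv2.INTER_CUBIC)
a=snap('scene','pics/s4.png')[190:280,310:400];b=snap('top','pics/t4.png')[180:270,240:330]
cv2.imwrite('pics/c6.png',np.hstack([f(a),f(b)])[:,:,::-1])"
```

```text
33.6833 [0.4497 0.1168 0.2598] yaw -0.1299 F [-0.67  0.45 -0.27] w 43.97081707237065 0.0
```

View pics/c6.png

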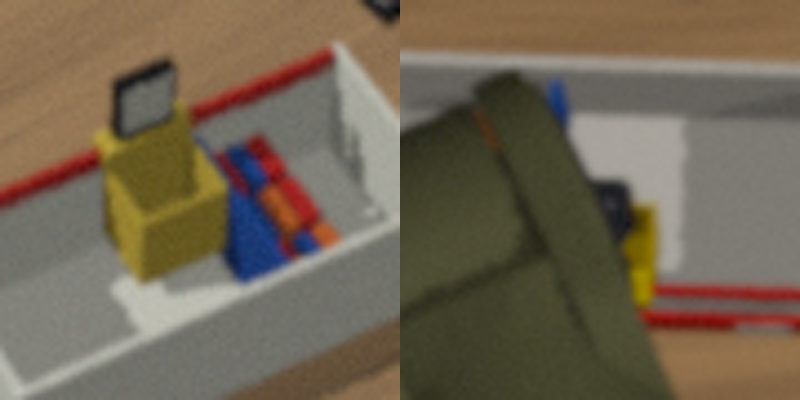

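The scene crop shows the cup hanging upright on the red rim at (165,200), its side against the divider at (232,220), with no gap visible and the gripper clear. Handing in.

```bash
python3 -c "
from bench import *
print(close_job())"
```

```text
the job is handed in; nothing more can be done
None
```

The smaller yellow cup hangs upright on the red rim against the blue divider; I released it, backed the arm clear and handed the job in at about 34 s. The force stayed near 5 N against the divider, below the 8 N that would slide it, and the last picture shows no gap.

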